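# Run the hand nut onto a culture canister

## Robot

A 7-joint arm with a two-finger parallel gripper is mounted at the origin on the work surface. World frame = base frame: x ahead of the robot, y to its left, z up, the work surface at z = 0. Lengths are in m, angles in rad, forces in N, time in s.
With the tool pointing down it reaches from about 0.4 to 0.85 m from the base axis. Payload 4.5 kg.
Tool frame: the origin (TCP) lies at the very end of the fingers, on their centre line; the grasp point (between the pads) lies 19 mm behind it; x points along the fingers, z is the direction in which the jaws open and shut, and the axes are right-handed (so a half turn about x gives the same grasp; the last joint's range is limited). The gripper opens to 88 mm and grips with 3 to 60 N. Pads are 18 mm wide; open, the fingers measure 123 mm over their backs; the gripper's body (75 mm by 187 mm) begins 45 mm behind the grasp point.
Start: joints at [-1.082, 0.689, -0.195, 1.565, 0.157, 0.902, -0.215], TCP at [0.275, 0.562, 0.239] pointing down, gripper open.
Joint ranges: [-3.01, 3.01], [-0.46, 2.08], [-1.47, 1.51], [0.13, 2.56], [-1, 4.14], [0.04, 2.09], [-2.66, 2.66]. Speed limits (rad/s): [2.57, 2.57, 3.14, 3.14, 3.14, 3.14, 3.14].

## Interface

Orientations are given as a rotation vector (axis times angle).
In Python, from rig import sensors, optics, r gives the robot as it stands.
- The arm moves only by the tool drive_tool, never from a script. Its argument "plan" is a list of rows, each an object of numbers: "dx", "dy", "dz": the shift along the tool's x, y, z in mm; "wx", "wy", "wz": the turn, a rotation vector about the tool's x, y, z in degrees; "claw": the finger opening in mm, from 0 to 88.1. A call has exactly 10 rows; each row shifts and turns the commanded pose from where the row before left it, along the tool's axes as they then stand; what a row does not reach is not made up. A row lasts 1/12 s, in which the tool goes at most 41.7 mm and 7.16 degrees, less where a joint would pass 70% of its speed; a pose out of reach is approached as far as the arm can. A call with a gripper value outside its range is refused whole. The fingers move at their own pace and stop on an object; the grip force is fixed at half the most. Time passes only in rows, so rows that do not move let the fingers close, or fill a call up. It gives the time, the measured TCP pose, the force and the opening at its end, in the units of the state.
- sensors.sense(): the state, without advancing time (a new reading comes with each control period).
- optics.snapshot(name): name is "side" or "top" or "wrist"; returns the picture (400x640x3 uint8, red, green, blue); there is no depth.
- optics.camera_params(name): a dict with "fx", "fy", "cx", "cy" (pixels), "view" (4x4, takes a point from world to camera coordinates); the wrist camera has in their place "mount" (4x4, takes a point from camera to tool coordinates, whose origin is the TCP and whose axes are the tool frame's). Camera axes: x right, y up, looking along -z (the intrinsics and any distortion apply to the point x, -y, -z); pixel columns grow to the right and rows downward; lengths in m; the calibration is good to about 2 mm. A picture is of the moment at which its call begins: read the wrist's pose just before it. camera_params takes no time and is no camera call.
- r.finish_job(): hands the job in, once; it reports no verdict.
The state is a dict: "clock": time; "qpos": joint angles; "joint_velocities": joint speeds; "effort": joint torques, N m; "eef_pos": TCP position; "ee_rot": TCP orientation; "ft_force": force on the tool from outside, world axes, zero at the start; "wrist_torque": the same for the moment, N m; "gripper_width": finger opening in m.
Only numpy, scipy, OpenCV 4.12 (cv2) and the standard library are available. Lean on these libraries where they do the work, as an engineer would, in place of code of your own. Each camera call takes 0.05 s, during which the arm holds its last target.

## Task

The blue hand nut has only been set on top of the canister's quick thread. Gently turn it backward (anticlockwise seen from above) until you feel it drop into the thread start, then turn it forward (clockwise), going down with it, to run it on all the way so that it holds the lid down on its seal, and let go. Never force it: do not turn it hard against its stops or ram it down, and leave the tube rack, dishes and bottle where they stand.

Things in the scene. Friction and masses are not known exactly. Their poses are not given: they have to be found in the camera images.
- nut: Blue plastic hand nut, 0.1 to 0.16 kg. Origin: centre of its underside, z up along its axis. Round cup 56 dia x 25 high, open below, with three 6 dia pins inside at its bottom, 120 degrees apart. At the start the pins rest on the flat tops of the thread, underside 111 above the bench (11 above the lid).
- nut_grip (a point): On the nut's axis in its grip bar, 46 above its underside; axes as the nut's. The bar stands on the cup: 60 long (along x), 12 thick (along y), from 25 to 53 above the underside, white mark near its +x end.
- canister: Steel canister fixed on the bench, 132 dia; origin at the centre of its underside, z up along its axis. Its aluminium lid's top is 100 above the bench when not pressed. A brass three-start stud, 42 dia, rises through it; the nut sits over it. The stud does not turn with the nut.
- thread (a point): On the canister's axis, at the height of the unpressed lid's top. The angle of the thread differs every time; these axes do not show it. Its start is 20 to 70 degrees backward of where the nut is set. There the nut, if not held up, falls 11 mm by its weight onto the lid; it has 17 degrees of play there, then a hard shoulder. Turned forward before it has dropped it jams on a shoulder.
- stud_top (a point): Centre of the stud's top, 17 above the unpressed lid. After the drop, 60 to 90 degrees of forward turning run the pins under the thread: the first 20 free, then nut and lid go down 4 mm (6 mm per rad) against a spring (1 to 4 N, up to 0.2 N m to turn), ending on a 10 degree flat where the nut stays by itself, then a hard shoulder. Fingers that hold the nut up add load: follow it down.
- lid (a joint): How far the lid is pressed down on its red seal, in m: 0 free, 0.004 with the nut run fully on; spring-loaded upward.
- tube_rack: White rack with test tubes, 64 x 100 x 92 high, loose; origin at the centre of its underside.
- dishes: Stack of three culture dishes, 94 dia, 45 high, loose; origin at the centre of its underside.
- reagent: White bottle with blue cap, 48 dia, 105 high, loose; origin at the centre of its underside.
There are look-alikes about, which are no part of the job. What is meant by the nut is not green, and is the smaller of those in its own colour. There is more than one size of the canister; the job needs the larger.

How it is judged:
On the way:
1. the nut has dropped off the lands into the thread start: its underside less than 106 mm above the canister's foot (it started at 111), and it is centred on the stud within 4 mm (z of nut in the frame of canister below 0.106 m and horizontal distance between nut and canister below 0.004 m), for 0.1 s.
At the end, for the whole second after the job is handed in: The nut, let go and at rest, is run on: it holds the lid pressed down by more than 3 mm (4 mm is fully on), its underside less than 97.5 mm above the canister's foot, centred on the stud within 4 mm and upright within 0.06 rad (value of joint lid above 0.003 m and z of nut in the frame of canister below 0.0975 m and horizontal distance between nut and canister below 0.004 m and angle between nut's own z axis and vertical below 0.06 rad and linear speed of nut below 0.01 m/s and angular speed of nut below 0.1 rad/s); the robot touches nothing.
It fails at once if the nut was forced: more than 35 N between the nut and the canister with its stud and lid (contact force between nut and canister above 35 N).
It fails at once if the tube rack was moved by more than 15 mm (distance of tube_rack from where it was at the start of the episode above 0.015 m).
It fails at once if the dishes were moved by more than 15 mm (distance of dishes from where it was at the start of the episode above 0.015 m).
It fails at once if the bottle was moved by more than 15 mm (distance of reagent from where it was at the start of the episode above 0.015 m).
It also fails if it takes over 45 s, if anything falls off the work surface, if the arm or the gripper's body presses on something with over 40 N, if the wrist force passes 120 N, or if a joint passes its speed limit or range.

## Working session

There is one attempt and no reset: what is moved stays moved. The work goes in short steps, Python scripts to look and compute and a tool call to move; the robot and the scene stay as the last step left them, time stands still between calls to the robot, and variables do not carry over. Pictures are saved under pics/ and viewed, and the job is handed in when it is done.

Besides the shell and the picture viewer there is one more tool, called as name([rows], argument=value, ...), one row to a line, values as JSON. drive_tool: Moves the arm, as the interface text tells. Its arguments: {"type":"object","properties":{"plan":{"type":"array","items":{"type":"object","properties":{"dx":{"type":"number"},"dy":{"type":"number"},"dz":{"type":"number"},"wx":{"type":"number"},"wy":{"type":"number"},"wz":{"type":"number"},"claw":{"type":"number"}}}}},"required":["plan"]}

```bash
ls; mkdir -p pics; python3 - <<'E'
from rig import sensors, optics, r
import cv2,numpy as np
print(sensors.sense())
for n in ["side","top","wrist"]:
    im=optics.snapshot(n); cv2.imwrite(f"pics/{n}0.png",im[:,:,::-1]); 
    p=optics.camera_params(n); print(n,p)
E
```

```text
pics
{'clock': 0.0, 'qpos': array([-1.08216828,  0.68998453, -0.19448711,  1.56634648,  0.15732652,
        0.90251741, -0.21511126]), 'joint_velocities': array([ 0.00136561, -0.00294872, -0.00028023, -0.00023521, -0.00126937,
       -0.00110433,  0.00077997]), 'effort': array([ 4.81215156e-04, -5.27558863e+01, -1.26635112e+00, -1.53428596e+01,
       -5.25837159e-02,  6.71076647e-03,  1.70636367e-04]), 'eef_pos': array([0.27435158, 0.56085323, 0.23790838]), 'ee_rot': array([-0.86915883,  1.39218046,  0.86730423]), 'ft_force': array([ 0.29334746,  0.52656825, -0.10086976]), 'wrist_torque': array([-0.01589445, -0.06725442,  0.01113932]), 'gripper_width': 0.08812193455971604}
side {'fx': 396.2448469116148, 'fy': 396.2448469116148, 'cx': 322.4482057711822, 'cy': 190.20840926453684, 'view': array([[ 8.20013707e-01, -5.72343881e-01,  4.38629064e-05,
        -4.04822159e-01],
       [ 4.34155024e-01,  6.22076450e-01,  6.51559902e-01,
        -3.58178057e-01],
       [-3.72943609e-01, -5.34269007e-01,  7.58597187e-01,
        -8.98411283e-01],
       [ 0.00000000e+00,  0.00000000e+00,  0.00
[... 161 characters left out ...]
[[ 0.00675004, -0.99971937, -0.02270725,  0.07615638],
       [ 0.98043975,  0.00214965,  0.19680772, -0.56009077],
       [-0.19670368, -0.02359155,  0.98017912, -0.9204096 ],
       [ 0.        ,  0.        ,  0.        ,  1.        ]])}
wrist {'fx': 360.33966911983725, 'fy': 360.33966911983725, 'cx': 319.46286539547214, 'cy': 203.2116896060096, 'mount': array([[-2.01742987e-04,  2.74492259e-01, -9.61589288e-01,
        -1.45934366e-01],
       [-8.44675733e-04,  9.61588918e-01,  2.74492330e-01,
         7.01305566e-02],
       [ 9.99999623e-01,  8.67608039e-04,  3.78631295e-05,
        -5.49376986e-04],
       [ 0.00000000e+00,  0.00000000e+00,  0.00000000e+00,
         1.00000000e+00]])}
```

View pics/side0.png

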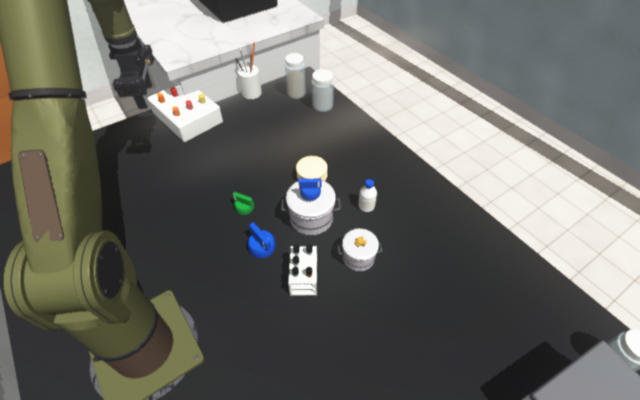

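View pics/top0.png

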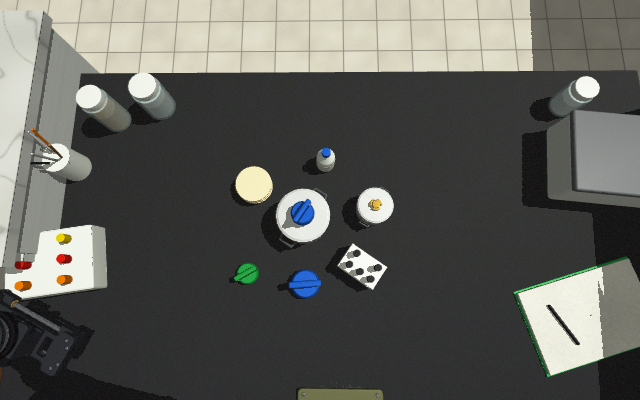

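View pics/wrist0.png

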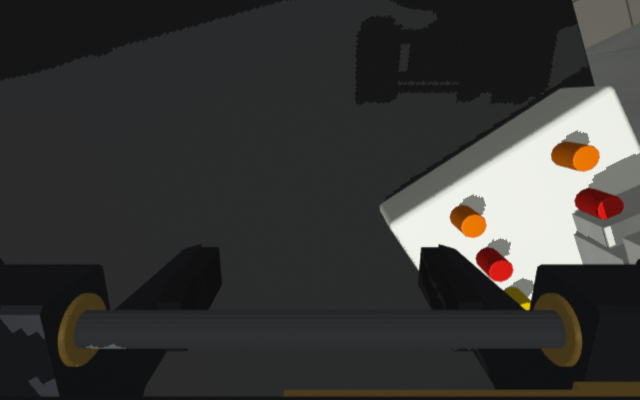

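The side view shows the nut on the large canister at (310,188). In the top view it is at (303,212), with its bar pointing up and to the right. The dishes are at (254,185), the bottle at (326,159) and the rack at (362,267). The larger blue nut on the bench, the green one and the small canister are the look-alikes.

```bash
cat > h.py <<'E'
from rig import sensors, optics, r
import cv2,numpy as np
from scipy.spatial.transform import Rotation as R
def cam(n,s=None):
    p=optics.camera_params(n)
    if n=="wrist":
        T=np.eye(4);T[:3,:3]=R.from_rotvec(s['ee_rot']).as_matrix();T[:3,3]=s['eef_pos']
        V=np.linalg.inv(T@p['mount'])
    else: V=p['view']
    return p,V
def ray(c,uv):
    p,V=c; d=np.array([(uv[0]-p['cx'])/p['fx'],-(uv[1]-p['cy'])/p['fy'],-1.])
    C=np.linalg.inv(V); return C[:3,3],C[:3,:3]@d
def onz(c,uv,z):
    o,d=ray(c,uv); return o+d*(z-o[2])/d[2]
def proj(c,X):
    p,V=c; q=V[:3,:3]@np.array(X)+V[:3,3]
    return np.array([p['cx']+p['fx']*q[0]/-q[2],p['cy']-p['fy']*q[1]/-q[2]])
E
python3 - <<'E'
from h import *
im=cv2.imread('pics/top0.png'); c=cam('top')
g=im[130:300,220:400]; cv2.imwrite('pics/topz.png',cv2.resize(g,None,fx=4.4,fy=3.5*4.4/3.5*0.75 if 0 else 3.5,interpolation=cv2.INTER_CUBIC))
s=cv2.imread('pics/side0.png')[140:300,230:400]; cv2.imwrite('pics/sidez.png',cv2.resize(s,None,fx=3.6,fy=3.6,interpolation=cv2.INTER_CUBIC))
hsv=cv2.cvtColor(im,cv2.COLOR_BGR2HSV)
m=cv2.inRange(hsv,(100,120,40),(130,255,255))
n,l,st,ce=cv2.connectedComponentsWithStats(m)
for i in range(1,n):
    if st[i,4]>20: print(st[i],ce[i],onz(c,ce[i],0.15))
m=cv2.inRange(hsv,(0,0,110),(180,70,255)); 
n,l,st,ce=cv2.connectedComponentsWithStats(m)
for i in range(1,n):
    if 300<st[i,4]<8000: print(st[i],ce[i])
E
```

```text
[322 147   9  11  76] [325.81578947 151.94736842] [0.65518445 0.036287   0.15      ]
[291 199  23  26 449] [302.22717149 212.45879733] [0.51076469 0.09039704 0.15      ]
[288 269  33  30 713] [304.71107994 283.42215989] [0.35255341 0.08335386 0.15      ]
[554  50  33  21 326] [567.73006135  62.63190184]
[568  76  32  28 531] [584.87758945  88.32580038]
[ 575  110   65   85 5058] [607.52649268 151.61605378]
[ 236  166   37   35 1021] [253.67384917 183.45543585]
[357 187  37  36 924] [375.06277056 204.82792208]
[ 276  188   54   54 1820] [302.89505495 215.52307692]
[338 243  50  47 967] [362.04550155 265.93174767]
```

```bash
cat pics/topz.png | wc -c
```

```text
456631
```

View pics/topz.png

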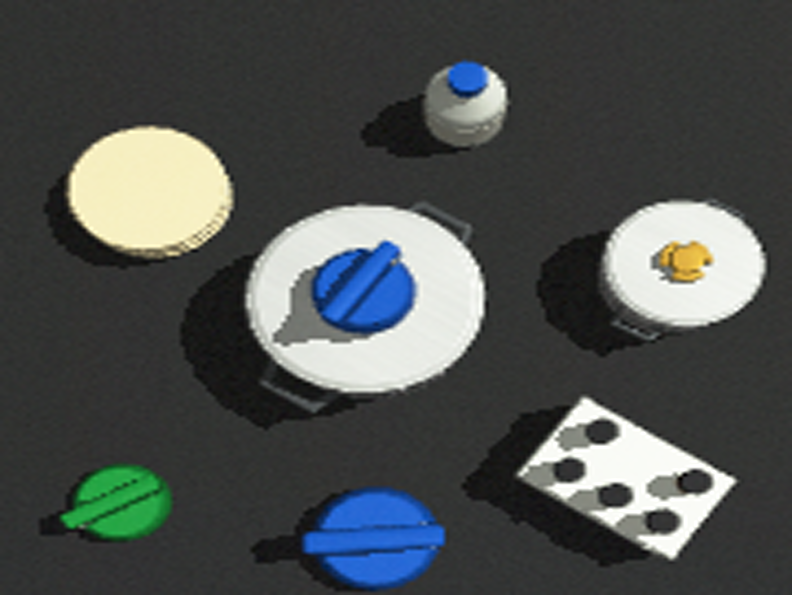

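View pics/sidez.png

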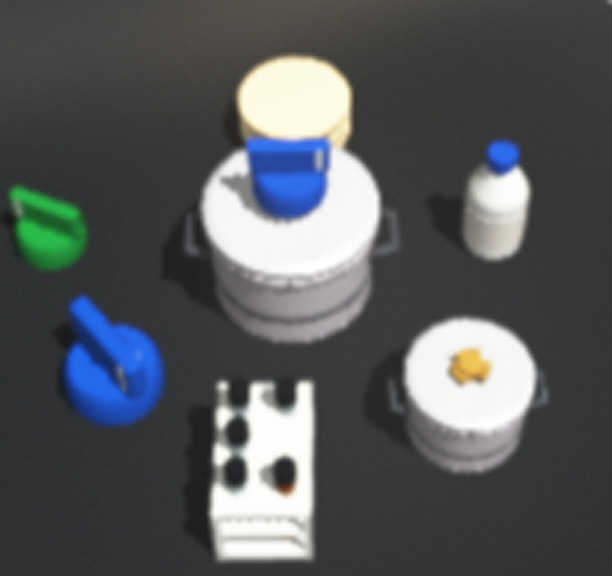

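```bash
python3 - <<'E'
from h import *
def lidfit(n,f):
    im=cv2.imread(f); c=cam(n); hsv=cv2.cvtColor(im,cv2.COLOR_BGR2HSV)
    m=cv2.inRange(hsv,(0,0,150),(180,60,255))
    X=proj(c,[0.51,0.09,0.1]); cnts,_=cv2.findContours(m,cv2.RETR_EXTERNAL,cv2.CHAIN_APPROX_NONE)
    k=[q for q in cnts if cv2.pointPolygonTest(q,tuple(map(float,X)),True)>-15 and len(q)>60]
    for q in k:
        P=np.array([onz(c,p[0],0.1)[:2] for p in q]).astype(np.float32)
        (ce,rad)=cv2.minEnclosingCircle(P); print(n,'lid',ce,rad,len(q), cv2.fitEllipse(P))
lidfit('top','pics/top0.png'); lidfit('side','pics/side0.png')
c=cam('top')
a=onz(c,(295.7,220),.164);b=onz(c,(309.2,202),.164);print(a,b,(a+b)/2,np.degrees(np.arctan2(b[1]-a[1],b[0]-a[0])),np.linalg.norm(b-a))
# side bar top edge
c=cam('side')
a=onz(c,(230+249/3.6,140+143/3.6),.164);b=onz(c,(230+328/3.6,140+143/3.6),.164);print(a,b,(a+b)/2,np.degrees(np.arctan2(b[1]-a[1],b[0]-a[0])))
s=sensors.sense(); M=R.from_rotvec(s['ee_rot']).as_matrix(); print(M.round(3), np.degrees(np.arctan2(M[1,2],M[0,2])))
E
```

```text
top lid (0.5139638781547546, 0.09106816351413727) 0.06529580056667328 150 ((0.513818621635437, 0.09124895930290222), (0.12776178121566772, 0.12802726030349731), 135.966064453125)
side lid (0.5324121713638306, 0.10506048053503036) 0.1249556615948677 264 ((0.5282259583473206, 0.10252223908901215), (0.11503344774246216, 0.23957368731498718), 149.1855926513672)
[0.49130651 0.1042784  0.164     ] [0.53240383 0.07432476 0.164     ] [0.51185517 0.08930158 0.164     ] -36.08631214942126 0.050854790580810584
[0.49300005 0.10302467 0.164     ] [0.53900059 0.07092045 0.164     ] [0.51600032 0.08697256 0.164     ] -34.91155718973113
[[-0.001 -0.898  0.439]
 [-0.001  0.439  0.898]
 [-1.    -0.    -0.001]] 63.94172096955043
```

drive_tool([
  {"dy": -30, "dz": -22},
  {"dy": -30, "dz": -22},
  {"dy": -30, "dz": -22},
  {"dy": -30, "dz": -22},
  {"dy": -30, "dz": -22},
  {"dy": -30, "dz": -22},
  {"dy": -30, "dz": -22},
  {"dy": -30, "dz": -22},
  {"dy": -30, "dz": -22},
  {"dy": -30, "dz": -22},
])

```text
$.plan[0]: bad value
```

```bash
cat > st.py <<'E'
from h import *
def st(T=(0.514,0.0905,0.24),yaw=54.5):
    s=sensors.sense(); M=R.from_rotvec(s['ee_rot']).as_matrix()
    d=np.array(T)-s['eef_pos']; y=np.degrees(np.arctan2(M[1,2],M[0,2]))
    print('t',round(s['clock'],2),'pos',s['eef_pos'].round(4),'yaw',y.round(2),'tilt',M[:,0].round(3),'q',s['qpos'].round(2),'w',round(s['gripper_width']*1e3,1))
    print('d tool mm',(M.T@d*1e3).round(1),'wx',round(-(yaw-y),1),'F',s['ft_force'].round(2),'T',s['wrist_torque'].round(3))
    return s
if __name__=="__main__":
    import sys
    a=list(map(float,sys.argv[1:]))
    if a: st(a[:3],a[3])
    else: st()
E
python3 st.py
```

```text
t 0.15 pos [0.2744 0.561  0.2381] yaw 63.94 tilt [-0.001 -0.001 -1.   ] q [-1.08  0.69 -0.19  1.57  0.16  0.9  -0.22] w 88.1
d tool mm [  -1.4 -422.  -317.4] wx 9.4 F [-0.28  0.64 -0.48] T [-0.043 -0.006  0.015]
```

drive_tool([
  {"dx": 0, "dy": -30, "dz": -22, "wx": 0, "wy": 0, "wz": 0, "claw": 88},
  {"dx": 0, "dy": -30, "dz": -22, "wx": 0, "wy": 0, "wz": 0, "claw": 88},
  {"dx": 0, "dy": -30, "dz": -22, "wx": 0, "wy": 0, "wz": 0, "claw": 88},
  {"dx": 0, "dy": -30, "dz": -22, "wx": 0, "wy": 0, "wz": 0, "claw": 88},
  {"dx": 0, "dy": -30, "dz": -22, "wx": 0, "wy": 0, "wz": 0, "claw": 88},
  {"dx": 0, "dy": -30, "dz": -22, "wx": 0, "wy": 0, "wz": 0, "claw": 88},
  {"dx": 0, "dy": -30, "dz": -22, "wx": 0, "wy": 0, "wz": 0, "claw": 88},
  {"dx": 0, "dy": -30, "dz": -22, "wx": 0, "wy": 0, "wz": 0, "claw": 88},
  {"dx": 0, "dy": -30, "dz": -22, "wx": 0, "wy": 0, "wz": 0, "claw": 88},
  {"dx": 0, "dy": -30, "dz": -22, "wx": 0, "wy": 0, "wz": 0, "claw": 88},
])

```text
clock: 0.98
eef_pos: [0.4479, 0.2303, 0.2387]
ee_rot: [-0.868, 1.391, 0.868]
ft_force: [0.3, 0.0, 0.1]
gripper_width: 0.0882
```

```bash
python3 st.py
```

```text
t 0.98 pos [0.4479 0.2303 0.2387] yaw 63.95 tilt [-0. -0. -1.] q [-0.41  0.54 -0.24  1.92  0.19  0.7   0.35] w 88.2
d tool mm [  -1.3 -120.8  -96.6] wx 9.5 F [0.27 0.03 0.11] T [ 0.019 -0.004 -0.041]
```

drive_tool([
  {"dx": 0, "dy": -15, "dz": -12, "wx": 0, "wy": 0, "wz": 0, "claw": 88},
  {"dx": 0, "dy": -20, "dz": -16, "wx": 0, "wy": 0, "wz": 0, "claw": 88},
  {"dx": 0, "dy": -20, "dz": -16, "wx": 0, "wy": 0, "wz": 0, "claw": 70},
  {"dx": 0, "dy": -20, "dz": -16, "wx": 0, "wy": 0, "wz": 0, "claw": 60},
  {"dx": 0, "dy": -18, "dz": -14, "wx": 0, "wy": 0, "wz": 0, "claw": 50},
  {"dx": 0, "dy": -14, "dz": -11, "wx": 0, "wy": 0, "wz": 0, "claw": 40},
  {"dx": 0, "dy": -10, "dz": -8, "wx": 0, "wy": 0, "wz": 0, "claw": 40},
  {"dx": 0, "dy": -4, "dz": -4, "wx": 3, "wy": 0, "wz": 0, "claw": 40},
  {"dx": 0, "dy": 0, "dz": 0, "wx": 3, "wy": 0, "wz": 0, "claw": 40},
  {"dx": 0, "dy": 0, "dz": 0, "wx": 3.5, "wy": 0, "wz": 0, "claw": 40},
])

```text
clock: 1.82
eef_pos: [0.5135, 0.0915, 0.2385]
ee_rot: [-0.738, 1.442, 0.739]
ft_force: [0.5, 0.1, -0.3]
gripper_width: 0.0403
```

```bash
python3 - <<'E'
from st import *
s=st()
im=optics.snapshot("wrist")[:,:,::-1]; cv2.imwrite("pics/w1.png",im)
E
```

```text
t 1.82 pos [0.5135 0.0915 0.2385] yaw 54.25 tilt [-0.001  0.    -1.   ] q [-0.13  0.56 -0.21  1.87  0.17  0.73  0.51] w 40.3
d tool mm [-1.5 -1.  -0.5] wx -0.3 F [ 0.49  0.11 -0.26] T [ 0.001 -0.036  0.008]
```

View pics/w1.png

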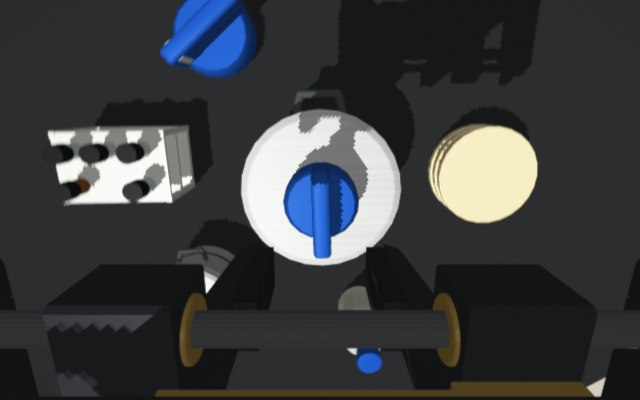

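```bash
cat > bar.py <<'E'
from st import *
def lid(im,c,z=0.1):
    hsv=cv2.cvtColor(im,cv2.COLOR_BGR2HSV)
    m=cv2.inRange(hsv,(0,0,100),(180,60,255))|cv2.inRange(hsv,(100,120,40),(130,255,255))
    m=cv2.morphologyEx(m,cv2.MORPH_OPEN,np.ones((7,7)))
    q=max([k for k in cv2.findContours(m,cv2.RETR_EXTERNAL,cv2.CHAIN_APPROX_NONE)[0] if cv2.pointPolygonTest(k,(321.,205.),False)>0],key=len)
    P=np.array([onz(c,p[0],z)[:2] for p in q]).astype(np.float32)
    return cv2.minEnclosingCircle(cv2.convexHull(P)),cv2.fitEllipse(cv2.convexHull(P))
def edges(im,rows,lo=230,hi=410):
    g=cv2.cvtColor(im,cv2.COLOR_BGR2HSV); out=[]
    for v in rows:
        m=cv2.inRange(g[v:v+1,lo:hi],(100,120,40),(130,255,255))[0]; x=np.flatnonzero(m)
        if len(x): out.append((v,lo+x[0],lo+x[-1]))
    return out
if __name__=="__main__":
    s=sensors.sense(); c=cam('wrist',s); im=cv2.imread('pics/w1.png')
    print(lid(im,c))
    g=cv2.cvtColor(im,cv2.COLOR_BGR2GRAY)
    for e in edges(im,range(154,264,4)): print(e, im[e[0],300:345:3,0])
    cv2.imwrite('pics/w1z.png',cv2.resize(im[150:270,260:390],None,fx=4.8,fy=4.8,interpolation=cv2.INTER_CUBIC))
E
python3 bar.py
```

```text
(((0.514736533164978, 0.09121031314134598), 0.06547626107931137), ((0.5147594213485718, 0.09127900004386902), (0.12973357737064362, 0.13020603358745575), 105.20912170410156))
(166, np.int64(305), np.int64(337)) [117  96  82  82  82  79  79  80  80  81  84  82  82 106 113]
(170, np.int64(299), np.int64(342)) [ 82  89  97 104  80  82  82  83  83  78  89  88  87  85  81]
(174, np.int64(295), np.int64(347)) [105 116 125 149  95 100 100 101 101  93  99  96  93  89  86]
(178, np.int64(292), np.int64(350)) [135 219 223 219  94 102 102 103 103  95 102 104 103 101 103]
(182, np.int64(290), np.int64(352)) [224 224 224 221 102 102 151 106 105 110 102 103 103 107 213]
(186, np.int64(287), np.int64(354)) [225 224 224 222 190 216 226 220 210 159 101 103 103 106 217]
(190, np.int64(286), np.int64(355)) [224 224 223 222 193 230 227 220 211 162 101 102 102 109 217]
(194, np.int64(285), np.int64(357)) [225 224 223 222 189 229 227 220 211 164 101 102 102 102 139]
(198, np.int64(284), np.int64(357)) [225 224 224 223 184 228 227 221 211 166  99 102 102 102 211]
(202, np.int64(284), np.int64(357)) [225 22
[... 628 characters left out ...]
2 102 103 217]
(230, np.int64(299), np.int64(343)) [180 223 225 224 195 218 229 222 212 180 103 102 102 110 141]
(234, np.int64(306), np.int64(335)) [242 223 173 203 201 215 229 221 211 182 107  93 149 225 231]
(238, np.int64(314), np.int64(329)) [242 241 241 239 230 213 229 222 211 184 130 234 233 233 232]
(242, np.int64(314), np.int64(330)) [243 242 241 240 229 211 229 222 211 185 125 234 233 232 232]
(246, np.int64(314), np.int64(329)) [242 241 241 240 236 207 229 222 211 188 137 235 235 234 234]
(250, np.int64(314), np.int64(330)) [243 243 241 241 236 204 229 222 211 189 136 235 234 233 233]
(254, np.int64(314), np.int64(329)) [243 243 242 241 238 200 229 222 210 191 149 235 234 234 233]
```

View pics/w1z.png

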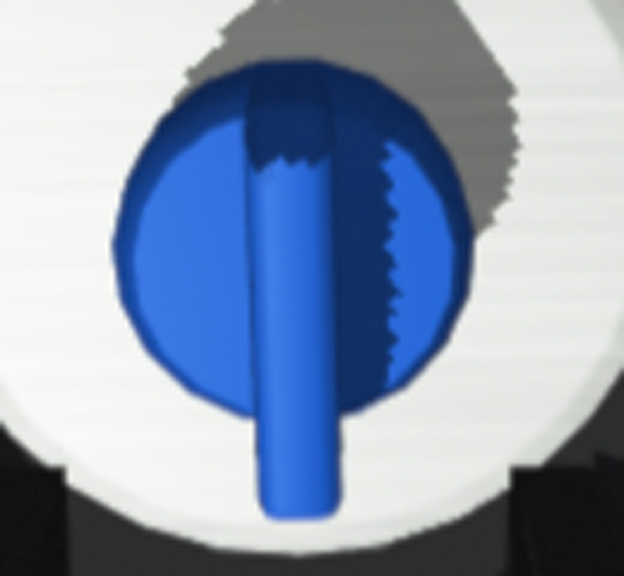

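```bash
python3 - <<'E'
from st import *
s=sensors.sense(); c=cam('wrist',s)
f=lambda x,y:onz(c,(260+x/4.8,150+y/4.8),.164)
a,b=f(288.5,100),f(299,480)
y=np.degrees(np.arctan2(*(b-a)[[1,0]])); print(a,b,y)
u=(b-a)[:2]/np.linalg.norm((b-a)[:2]); e=np.array([.5145,.0912])-a[:2]; print('axis offset from midline mm',1e3*(u[0]*e[1]-u[1]*e[0]))
e1=f(299,520); print(e1, np.linalg.norm(e1[:2]-[.5145,.0912]))
st((.5145,.0912,.14),y+90)
E
```

```text
[0.49061924 0.10835956 0.164     ] [0.5344398  0.07843502 0.164     ] -34.32869914219033
axis offset from midline mm -0.7033240830745108
[0.53929615 0.07493321 0.164     ] 0.02965565126745238
t 1.87 pos [0.5134 0.092  0.2386] yaw 54.13 tilt [-0.  0. -1.] q [-0.13  0.56 -0.21  1.87  0.17  0.73  0.51] w 39.7
d tool mm [98.6 -1.4  0. ] wx -1.5 F [-0.85  0.39 -0.36] T [ 0.018 -0.021  0.011]
```

drive_tool([
  {"dx": 12, "dy": -1.4, "dz": 0, "wx": -1.5, "wy": 0, "wz": 0, "claw": 32},
  {"dx": 14, "dy": 0, "dz": 0, "wx": 0, "wy": 0, "wz": 0, "claw": 32},
  {"dx": 14, "dy": 0, "dz": 0, "wx": 0, "wy": 0, "wz": 0, "claw": 32},
  {"dx": 14, "dy": 0, "dz": 0, "wx": 0, "wy": 0, "wz": 0, "claw": 32},
  {"dx": 12, "dy": 0, "dz": 0, "wx": 0, "wy": 0, "wz": 0, "claw": 32},
  {"dx": 10, "dy": 0, "dz": 0, "wx": 0, "wy": 0, "wz": 0, "claw": 32},
  {"dx": 8, "dy": 0, "dz": 0, "wx": 0, "wy": 0, "wz": 0, "claw": 32},
  {"dx": 7, "dy": 0, "dz": 0, "wx": 0, "wy": 0, "wz": 0, "claw": 32},
  {"dx": 5, "dy": 0, "dz": 0, "wx": 0, "wy": 0, "wz": 0, "claw": 32},
  {"dx": 2, "dy": 0, "dz": 0, "wx": 0, "wy": 0, "wz": 0, "claw": 24},
])

```text
clock: 2.7
eef_pos: [0.5145, 0.091, 0.1401]
ee_rot: [-0.761, 1.434, 0.762]
ft_force: [-0.3, -0.7, -0.6]
gripper_width: 0.0274
```

```bash
python3 - <<'E'
from st import *
s=st((.5145,.0912,.14),55.7)
im=optics.snapshot("wrist")[:,:,::-1]; cv2.imwrite("pics/w2.png",im)
E
```

```text
t 2.7 pos [0.5145 0.091  0.1401] yaw 55.96 tilt [-0.001 -0.    -1.   ] q [-0.16  0.71 -0.17  1.96  0.23  0.49  0.48] w 27.4
d tool mm [0.1 0.1 0.2] wx 0.3 F [-0.31 -0.66 -0.57] T [ 0.056  0.052 -0.033]
```

View pics/w2.png

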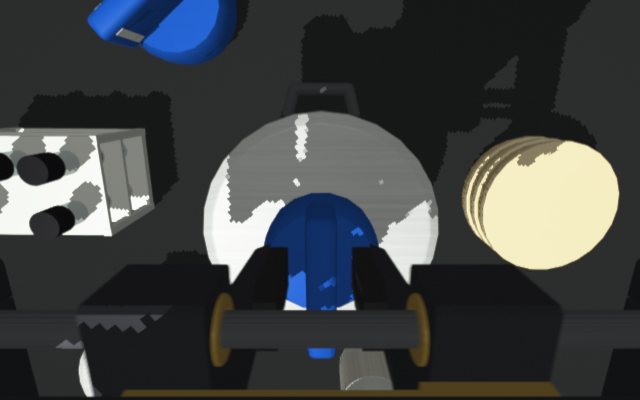

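drive_tool([
  {"dx": 0, "dy": 0, "dz": 0, "wx": 0, "wy": 0, "wz": 0, "claw": 18},
  {"dx": 0, "dy": 0, "dz": 0, "wx": 0, "wy": 0, "wz": 0, "claw": 14},
  {"dx": 0, "dy": 0, "dz": 0, "wx": 0, "wy": 0, "wz": 0, "claw": 14},
  {"dx": 0, "dy": 0, "dz": 0, "wx": 0, "wy": 0, "wz": 0, "claw": 14},
  {"dx": 0, "dy": 0, "dz": 0, "wx": -1.5, "wy": 0, "wz": 0, "claw": 14},
  {"dx": 0, "dy": 0, "dz": 0, "wx": -1.5, "wy": 0, "wz": 0, "claw": 14},
  {"dx": 0, "dy": 0, "dz": 0, "wx": -1.5, "wy": 0, "wz": 0, "claw": 14},
  {"dx": 0, "dy": 0, "dz": 0, "wx": -1.5, "wy": 0, "wz": 0, "claw": 14},
  {"dx": 0, "dy": 0, "dz": 0, "wx": -1.5, "wy": 0, "wz": 0, "claw": 14},
  {"dx": 0, "dy": 0, "dz": 0, "wx": -1.5, "wy": 0, "wz": 0, "claw": 14},
])

```text
clock: 3.58
eef_pos: [0.5149, 0.0912, 0.1408]
ee_rot: [-0.883, 1.383, 0.883]
ft_force: [0.5, 0.5, 1.1]
gripper_width: 0.0138
```

```bash
cat > look.py <<'E'
from st import *
import sys
n=sys.argv[1]
s=st((.5145,.0912,float(sys.argv[2]) if len(sys.argv)>2 else .14),55.7)
im=optics.snapshot("wrist")[:,:,::-1]; cv2.imwrite(f"pics/{n}.png",im)
# top of cup silhouette in image
hsv=cv2.cvtColor(im,cv2.COLOR_BGR2HSV); m=cv2.inRange(hsv,(100,120,25),(130,255,255)); m[:100]=0
q=np.argwhere(m[:250,220:420]); print('nut top row',q[:,0].min(),'col extents',220+q[:,1].min(),220+q[:,1].max())
E
python3 look.py w3
```

```text
t 3.58 pos [0.5149 0.0912 0.1408] yaw 65.1 tilt [ 0.  0. -1.] q [-0.14  0.71 -0.21  1.96  0.29  0.5   0.59] w 13.8
d tool mm [ 0.8  0.3 -0.1] wx 9.4 F [0.5  0.46 1.13] T [ 0.078 -0.027 -0.005]
nut top row 191 col extents 262 377
```

View pics/w3.png

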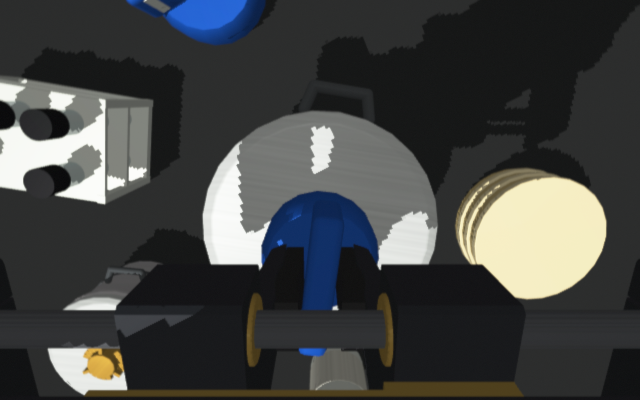

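drive_tool([
  {"dx": 0, "dy": 0, "dz": 0, "wx": -1, "wy": 0, "wz": 0, "claw": 14},
  {"dx": 0, "dy": 0, "dz": 0, "wx": -1, "wy": 0, "wz": 0, "claw": 14},
  {"dx": 0, "dy": 0, "dz": 0, "wx": -1, "wy": 0, "wz": 0, "claw": 14},
  {"dx": 0, "dy": 0, "dz": 0, "wx": -1, "wy": 0, "wz": 0, "claw": 14},
  {"dx": 0, "dy": 0, "dz": 0, "wx": -1, "wy": 0, "wz": 0, "claw": 14},
  {"dx": 0, "dy": 0, "dz": 0, "wx": -1, "wy": 0, "wz": 0, "claw": 14},
  {"dx": 0, "dy": 0, "dz": 0, "wx": -1, "wy": 0, "wz": 0, "claw": 14},
  {"dx": 0, "dy": 0, "dz": 0, "wx": -1, "wy": 0, "wz": 0, "claw": 14},
  {"dx": 0, "dy": 0, "dz": 0, "wx": -1, "wy": 0, "wz": 0, "claw": 14},
  {"dx": 0, "dy": 0, "dz": 0, "wx": -1, "wy": 0, "wz": 0, "claw": 14},
])

```text
clock: 4.47
eef_pos: [0.5147, 0.091, 0.1407]
ee_rot: [-1.015, 1.321, 1.015]
ft_force: [-0.2, 0.0, 1.3]
gripper_width: 0.0138
```

```bash
python3 look.py w4
```

```text
t 4.47 pos [0.5147 0.091  0.1407] yaw 75.05 tilt [ 0.  0. -1.] q [-0.11  0.71 -0.26  1.96  0.35  0.51  0.7 ] w 13.8
d tool mm [0.7 0.2 0.2] wx 19.3 F [-0.2   0.04  1.28] T [-0.086 -0.012 -0.005]
nut top row 191 col extents 262 377
```

View pics/w4.png

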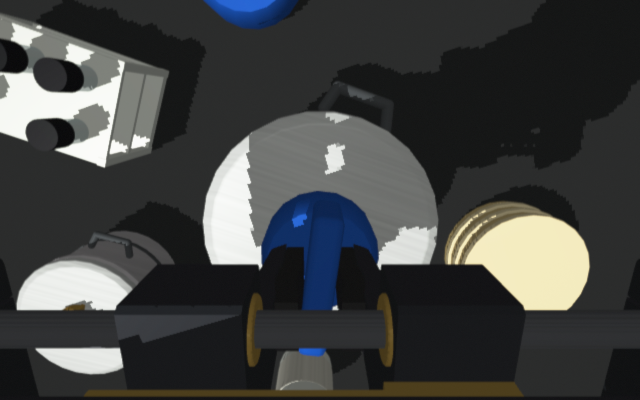

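drive_tool([
  {"dx": 0, "dy": 0, "dz": 0, "wx": -1, "wy": 0, "wz": 0, "claw": 14},
  {"dx": 0, "dy": 0, "dz": 0, "wx": -1, "wy": 0, "wz": 0, "claw": 14},
  {"dx": 0, "dy": 0, "dz": 0, "wx": -1, "wy": 0, "wz": 0, "claw": 14},
  {"dx": 0, "dy": 0, "dz": 0, "wx": -1, "wy": 0, "wz": 0, "claw": 14},
  {"dx": 0, "dy": 0, "dz": 0, "wx": -1, "wy": 0, "wz": 0, "claw": 14},
  {"dx": 0, "dy": 0, "dz": 0, "wx": -1, "wy": 0, "wz": 0, "claw": 14},
  {"dx": 0, "dy": 0, "dz": 0, "wx": -1, "wy": 0, "wz": 0, "claw": 14},
  {"dx": 0, "dy": 0, "dz": 0, "wx": -1, "wy": 0, "wz": 0, "claw": 14},
  {"dx": 0, "dy": 0, "dz": 0, "wx": -1, "wy": 0, "wz": 0, "claw": 14},
  {"dx": 0, "dy": 0, "dz": 0, "wx": -1, "wy": 0, "wz": 0, "claw": 14},
])

```text
clock: 5.35
eef_pos: [0.5147, 0.091, 0.1407]
ee_rot: [-1.145, 1.249, 1.145]
ft_force: [0.2, 0.4, 1.6]
gripper_width: 0.0138
```

```bash
python3 look.py w5
```

```text
t 5.35 pos [0.5147 0.091  0.1407] yaw 85.04 tilt [ 0.  0. -1.] q [-0.08  0.72 -0.3   1.96  0.41  0.52  0.82] w 13.8
d tool mm [0.7 0.2 0.2] wx 29.3 F [0.16 0.38 1.58] T [-0.     0.004 -0.028]
nut top row 191 col extents 262 377
```

Not dropped yet (rim still at row 191). I'll continue with smaller steps.

drive_tool([
  {"dx": 0, "dy": 0, "dz": 0, "wx": -1, "wy": 0, "wz": 0, "claw": 14},
  {"dx": 0, "dy": 0, "dz": 0, "wx": -1, "wy": 0, "wz": 0, "claw": 14},
  {"dx": 0, "dy": 0, "dz": 0, "wx": -1, "wy": 0, "wz": 0, "claw": 14},
  {"dx": 0, "dy": 0, "dz": 0, "wx": -1, "wy": 0, "wz": 0, "claw": 14},
  {"dx": 0, "dy": 0, "dz": 0, "wx": -1, "wy": 0, "wz": 0, "claw": 14},
  {"dx": 0, "dy": 0, "dz": 0, "wx": -1, "wy": 0, "wz": 0, "claw": 14},
  {"dx": 0, "dy": 0, "dz": 0, "wx": -1, "wy": 0, "wz": 0, "claw": 14},
  {"dx": 0, "dy": 0, "dz": 0, "wx": -1, "wy": 0, "wz": 0, "claw": 14},
  {"dx": 0, "dy": 0, "dz": 0, "wx": 0, "wy": 0, "wz": 0, "claw": 14},
  {"dx": 0, "dy": 0, "dz": 0, "wx": 0, "wy": 0, "wz": 0, "claw": 14},
])

```text
clock: 6.23
eef_pos: [0.5146, 0.091, 0.1407]
ee_rot: [-1.247, 1.184, 1.247]
ft_force: [-0.4, 1.0, 1.0]
gripper_width: 0.0137
```

```bash
python3 look.py w6
```

```text
t 6.23 pos [0.5146 0.091  0.1407] yaw 92.94 tilt [-0.  0. -1.] q [-0.05  0.72 -0.34  1.96  0.45  0.53  0.91] w 13.7
d tool mm [0.7 0.1 0.2] wx 37.2 F [-0.36  1.02  1.01] T [ 0.083 -0.057  0.005]
nut top row 191 col extents 262 377
```

drive_tool([
  {"dx": 0, "dy": 0, "dz": 0, "wx": -1, "wy": 0, "wz": 0, "claw": 14},
  {"dx": 0, "dy": 0, "dz": 0, "wx": -1, "wy": 0, "wz": 0, "claw": 14},
  {"dx": 0, "dy": 0, "dz": 0, "wx": -1, "wy": 0, "wz": 0, "claw": 14},
  {"dx": 0, "dy": 0, "dz": 0, "wx": -1, "wy": 0, "wz": 0, "claw": 14},
  {"dx": 0, "dy": 0, "dz": 0, "wx": -1, "wy": 0, "wz": 0, "claw": 14},
  {"dx": 0, "dy": 0, "dz": 0, "wx": -1, "wy": 0, "wz": 0, "claw": 14},
  {"dx": 0, "dy": 0, "dz": 0, "wx": -1, "wy": 0, "wz": 0, "claw": 14},
  {"dx": 0, "dy": 0, "dz": 0, "wx": -1, "wy": 0, "wz": 0, "claw": 14},
  {"dx": 0, "dy": 0, "dz": 0, "wx": 0, "wy": 0, "wz": 0, "claw": 14},
  {"dx": 0, "dy": 0, "dz": 0, "wx": 0, "wy": 0, "wz": 0, "claw": 14},
])

```text
clock: 7.12
eef_pos: [0.5147, 0.0911, 0.1407]
ee_rot: [-1.348, 1.112, 1.349]
ft_force: [-1.4, -0.2, -0.2]
gripper_width: 0.0142
```

```bash
python3 look.py w7
```

```text
t 7.12 pos [0.5147 0.0911 0.1407] yaw 100.94 tilt [ 0.  0. -1.] q [-0.03  0.73 -0.38  1.96  0.49  0.55  1.01] w 14.2
d tool mm [0.7 0.2 0.1] wx 45.2 F [-1.43 -0.24 -0.18] T [ 0.269 -0.092 -0.014]
nut top row 188 col extents 266 375
```

View pics/w7.png

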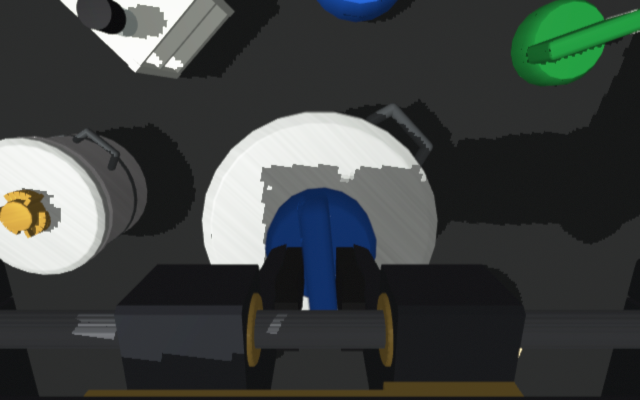

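```bash
python3 - <<'E'
from st import *
s=sensors.sense(); c=cam('wrist',s)
t=np.linspace(0,2*np.pi,181)
for dz in (0,-.004,-.008,-.011,-.0125,-.015):
    P=np.array([proj(c,(.5145+.028*np.cos(a),.0912+.028*np.sin(a),h+dz)) for a in t for h in (.111,.136)])
    print(dz,P[:,1].min().round(1),P[:,0].min().round(1),P[:,0].max().round(1))
E
```

```text
0 188.1 259.7 382.7
-0.004 186.3 261.0 381.3
-0.008 184.6 262.3 379.9
-0.011 183.3 263.3 378.9
-0.0125 182.7 263.7 378.4
-0.015 181.6 264.5 377.6
```

```bash
python3 - <<'E'
from st import *
im=optics.snapshot("side")[:,:,::-1]; a=cv2.resize(im[130:250,250:400],None,fx=3.2,fy=3.2,interpolation=cv2.INTER_CUBIC)
w=cv2.imread('pics/w7.png')[170:290,230:410]; w0=cv2.imread('pics/w6.png')[170:290,230:410]
b=np.hstack([cv2.resize(k,None,fx=2.2,fy=2.2,interpolation=cv2.INTER_CUBIC) for k in (w0,w)])
cv2.imwrite('pics/s7.png',a); cv2.imwrite('pics/cmp.png',b)
E
```

```text
(no output)
```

View pics/s7.png

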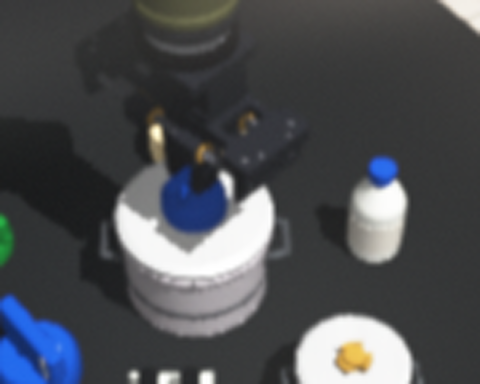

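View pics/cmp.png

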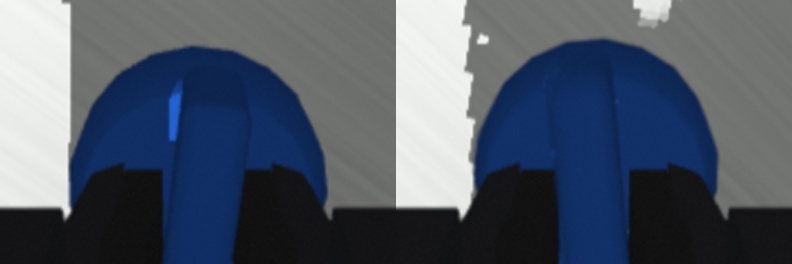

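```bash
python3 - <<'E'
from st import *
c=cam('side'); t=np.linspace(0,2*np.pi,361)
for z in (.111,.106,.103,.100):
    P=np.array([proj(c,(.5145+.028*np.cos(a),.0912+.028*np.sin(a),z)) for a in t]); print(z,P.max(0).round(1),P.min(0).round(1))
for n in ('pics/side0.png',):
    pass
def low(im):
    hsv=cv2.cvtColor(im,cv2.COLOR_BGR2HSV);m=cv2.inRange(hsv,(100,110,25),(130,255,255))[150:225,280:345]
    q=np.argwhere(m); return q[:,0].max()+150,q[:,1].min()+280,q[:,1].max()+280
print(low(cv2.imread('pics/side0.png')),low(optics.snapshot('side')[:,:,::-1]))
st()
E
```

```text
0.111 [319.8 200.5] [298.7 184.5]
0.106 [319.8 201.7] [298.8 185.7]
0.103 [319.8 202.4] [298.9 186.4]
0.1 [319.8 203.2] [298.9 187.2]
(np.int64(199), np.int64(298), np.int64(320)) (np.int64(201), np.int64(301), np.int64(320))
t 7.27 pos [0.5147 0.0911 0.1407] yaw 100.95 tilt [ 0.  0. -1.] q [-0.03  0.73 -0.38  1.96  0.49  0.55  1.01] w 14.2
d tool mm [-99.3   0.8  -0.5] wx 46.4 F [ 0.15  0.56 -0.51] T [ 0.092 -0.04  -0.012]
```

drive_tool([
  {"dx": 0, "dy": 0, "dz": 0, "wx": 0, "wy": 0, "wz": 0, "claw": 20},
  {"dx": 0, "dy": 0, "dz": 0, "wx": 0, "wy": 0, "wz": 0, "claw": 22},
  {"dx": 0, "dy": 0, "dz": 0, "wx": 0, "wy": 0, "wz": 0, "claw": 22},
  {"dx": 0, "dy": 0, "dz": 0, "wx": 0, "wy": 0, "wz": 0, "claw": 22},
  {"dx": 0, "dy": 0, "dz": 0, "wx": 0, "wy": 0, "wz": 0, "claw": 22},
  {"dx": 0, "dy": 0, "dz": 0, "wx": 0, "wy": 0, "wz": 0, "claw": 22},
  {"dx": 0, "dy": 0, "dz": 0, "wx": 0, "wy": 0, "wz": 0, "claw": 22},
  {"dx": 0, "dy": 0, "dz": 0, "wx": 0, "wy": 0, "wz": 0, "claw": 22},
  {"dx": 0, "dy": 0, "dz": 0, "wx": 0, "wy": 0, "wz": 0, "claw": 22},
  {"dx": 0, "dy": 0, "dz": 0, "wx": 0, "wy": 0, "wz": 0, "claw": 22},
])

```text
clock: 8.1
eef_pos: [0.5146, 0.091, 0.1407]
ee_rot: [-1.348, 1.113, 1.349]
ft_force: [0.1, -0.0, -0.7]
gripper_width: 0.022
```

```bash
python3 look.py w8; python3 - <<'E'
import cv2,numpy as np
cv2.imwrite('pics/w8z.png',cv2.resize(cv2.imread('pics/w8.png')[160:360,200:440],None,fx=3,fy=3,interpolation=cv2.INTER_CUBIC))
E
```

```text
t 8.1 pos [0.5146 0.091  0.1407] yaw 100.94 tilt [ 0.  0. -1.] q [-0.03  0.73 -0.38  1.96  0.49  0.55  1.01] w 22.0
d tool mm [0.7 0.1 0.2] wx 45.2 F [ 0.13 -0.03 -0.67] T [ 0.076  0.059 -0.051]
nut top row 190 col extents 267 375
```

View pics/w8z.png

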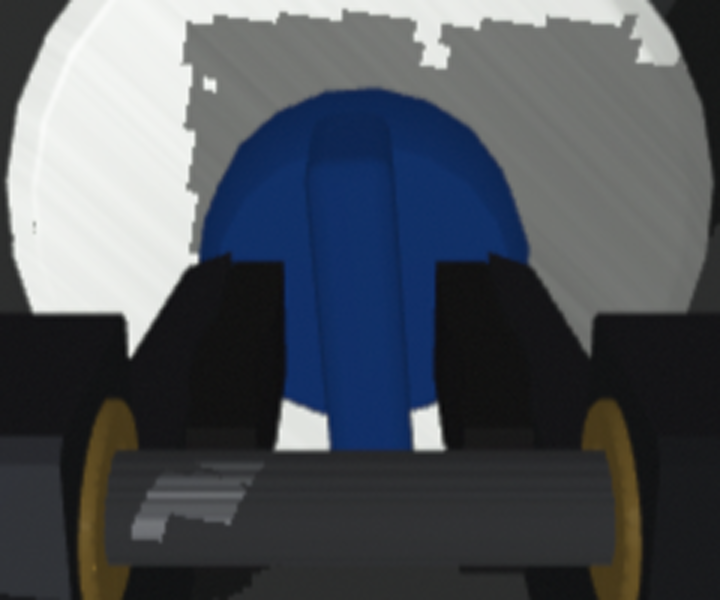

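```bash
python3 - <<'E'
from st import *
s=sensors.sense(); c=cam('wrist',s)
for h in (.153,.164):
    f=lambda x,y:onz(c,(200+x/3,160+y/3),h)
    a,b=f(350.5,165),f(371,440)
    y=np.degrees(np.arctan2(*(b-a)[[1,0]])); print(h,a,b,y,np.linalg.norm(b-a), 1e3*np.linalg.norm(f(308,165)-f(393,165)),1e3*np.linalg.norm(f(330,440)-f(412,440)))
    u=(b-a)[:2]/np.linalg.norm((b-a)[:2]); e=np.array([.5145,.0912])-a[:2]; print('axis offset from midline mm',1e3*(u[0]*e[1]-u[1]*e[0]))
st((.5145,.0912,.1293),y+90)
E
```

```text
0.153 [0.48787182 0.08408756 0.153     ] [0.52704846 0.0944701  0.153     ] 14.843228909842878 0.04052907780733608 11.03218441335703 11.484807037351455
axis offset from midline mm 0.05362489689674909
0.164 [0.48438583 0.08350345 0.164     ] [0.52033815 0.09303149 0.164     ] 14.843228909842907 0.03719345388749542 10.124213637603894 10.539584517099383
axis offset from midline mm -0.2747822179910127
t 8.15 pos [0.5146 0.091  0.1407] yaw 100.94 tilt [ 0.  0. -1.] q [-0.03  0.73 -0.38  1.96  0.49  0.55  1.01] w 22.2
d tool mm [11.4  0.1  0.2] wx -3.9 F [ 0.16  0.54 -0.05] T [ 0.05   0.016 -0.005]
```

drive_tool([
  {"dx": 1, "dy": 0, "dz": 0, "wx": -2, "wy": 0, "wz": 0, "claw": 22},
  {"dx": 2, "dy": 0, "dz": 0, "wx": -1.5, "wy": 0, "wz": 0, "claw": 22},
  {"dx": 2, "dy": 0, "dz": 0, "wx": 0, "wy": 0, "wz": 0, "claw": 22},
  {"dx": 2, "dy": 0, "dz": 0, "wx": 0, "wy": 0, "wz": 0, "claw": 22},
  {"dx": 2, "dy": 0, "dz": 0, "wx": 0, "wy": 0, "wz": 0, "claw": 22},
  {"dx": 1, "dy": 0, "dz": 0, "wx": 0, "wy": 0, "wz": 0, "claw": 20},
  {"dx": 0, "dy": 0, "dz": 0, "wx": 0, "wy": 0, "wz": 0, "claw": 16},
  {"dx": 0, "dy": 0, "dz": 0, "wx": 0, "wy": 0, "wz": 0, "claw": 13.5},
  {"dx": 0, "dy": 0, "dz": 0, "wx": 0, "wy": 0, "wz": 0, "claw": 13.5},
  {"dx": 0, "dy": 0, "dz": 0, "wx": 0, "wy": 0, "wz": 0, "claw": 13.5},
])

```text
clock: 8.98
eef_pos: [0.5147, 0.091, 0.1308]
ee_rot: [-1.392, 1.079, 1.392]
ft_force: [0.7, 0.0, 0.4]
gripper_width: 0.0135
```

```bash
python3 look.py w9 .1293; python3 - <<'E'
import cv2,numpy as np
cv2.imwrite('pics/w9z.png',cv2.resize(cv2.imread('pics/w9.png')[160:360,200:440],None,fx=3,fy=3,interpolation=cv2.INTER_CUBIC))
E
```

```text
t 8.98 pos [0.5147 0.091  0.1308] yaw 104.44 tilt [ 0.  0. -1.] q [-0.03  0.75 -0.38  1.96  0.53  0.53  1.04] w 13.5
d tool mm [1.5 0.2 0.2] wx 48.7 F [0.7  0.04 0.36] T [0.083 0.002 0.002]
nut top row 194 col extents 264 377
```

View pics/w9z.png

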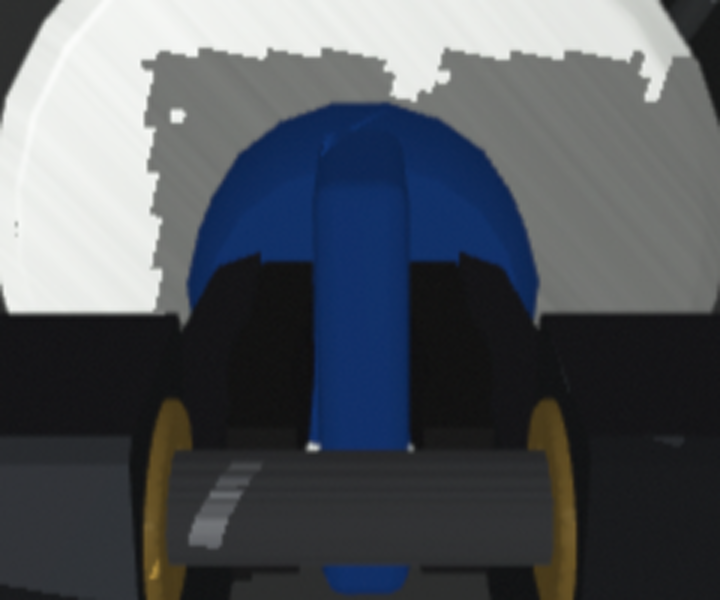

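drive_tool([
  {"dx": 0, "dy": 0, "dz": 0, "wx": 2, "wy": 0, "wz": 0, "claw": 13.5},
  {"dx": 0, "dy": 0, "dz": 0, "wx": 2, "wy": 0, "wz": 0, "claw": 13.5},
  {"dx": 0, "dy": 0, "dz": 0, "wx": 2, "wy": 0, "wz": 0, "claw": 13.5},
  {"dx": 0, "dy": 0, "dz": 0, "wx": 2, "wy": 0, "wz": 0, "claw": 13.5},
  {"dx": 0, "dy": 0, "dz": 0, "wx": 2, "wy": 0, "wz": 0, "claw": 13.5},
  {"dx": 0, "dy": 0, "dz": 0, "wx": 2, "wy": 0, "wz": 0, "claw": 13.5},
  {"dx": 0, "dy": 0, "dz": 0, "wx": 2, "wy": 0, "wz": 0, "claw": 13.5},
  {"dx": 0, "dy": 0, "dz": 0, "wx": 2, "wy": 0, "wz": 0, "claw": 13.5},
  {"dx": 0, "dy": 0, "dz": 0, "wx": 2, "wy": 0, "wz": 0, "claw": 13.5},
  {"dx": 0, "dy": 0, "dz": 0, "wx": 2, "wy": 0, "wz": 0, "claw": 13.5},
])

```text
clock: 9.87
eef_pos: [0.5146, 0.091, 0.1307]
ee_rot: [-1.135, 1.255, 1.135]
ft_force: [-0.8, 0.3, 0.5]
gripper_width: 0.013
```

```bash
cat > z.py <<'E'
import cv2,sys
n=sys.argv[1]
cv2.imwrite(f'pics/{n}z.png',cv2.resize(cv2.imread(f'pics/{n}.png')[160:360,200:440],None,fx=3,fy=3,interpolation=cv2.INTER_CUBIC))
E
python3 look.py w10 .1293; python3 z.py w10
```

```text
t 9.87 pos [0.5146 0.091  0.1307] yaw 84.24 tilt [-0.  0. -1.] q [-0.09  0.73 -0.29  1.97  0.41  0.5   0.8 ] w 13.0
d tool mm [1.4 0.1 0.2] wx 28.5 F [-0.79  0.25  0.49] T [0.007 0.105 0.072]
nut top row 195 col extents 263 377
```

View pics/w10z.png

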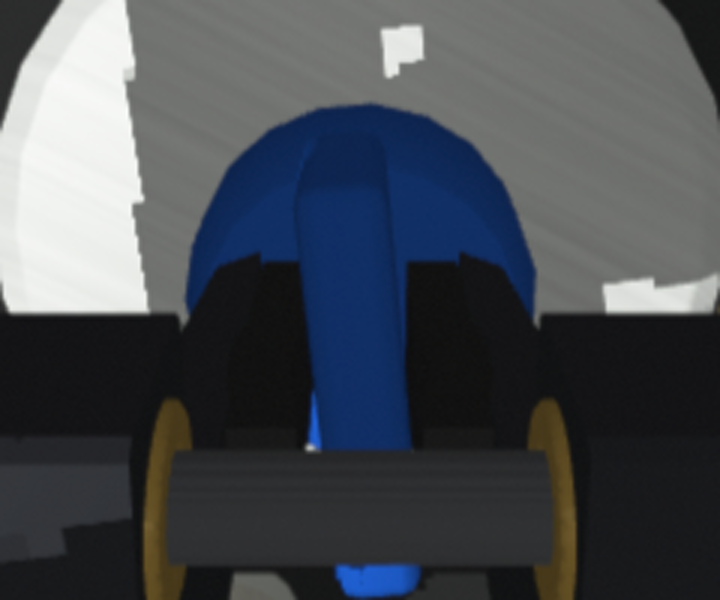

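drive_tool([
  {"dx": 0, "dy": 0, "dz": 0, "wx": 1.5, "wy": 0, "wz": 0, "claw": 13.5},
  {"dx": 0, "dy": 0, "dz": 0, "wx": 1.5, "wy": 0, "wz": 0, "claw": 13.5},
  {"dx": 0, "dy": 0, "dz": 0, "wx": 1.5, "wy": 0, "wz": 0, "claw": 13.5},
  {"dx": 0, "dy": 0, "dz": 0, "wx": 1.5, "wy": 0, "wz": 0, "claw": 13.5},
  {"dx": 0.1, "dy": 0, "dz": 0, "wx": 1.5, "wy": 0, "wz": 0, "claw": 13.5},
  {"dx": 0.1, "dy": 0, "dz": 0, "wx": 1.5, "wy": 0, "wz": 0, "claw": 13.5},
  {"dx": 0.1, "dy": 0, "dz": 0, "wx": 1.5, "wy": 0, "wz": 0, "claw": 13.5},
  {"dx": 0.1, "dy": 0, "dz": 0, "wx": 1.5, "wy": 0, "wz": 0, "claw": 13.5},
  {"dx": 0.1, "dy": 0, "dz": 0, "wx": 1.5, "wy": 0, "wz": 0, "claw": 13.5},
  {"dx": 0.1, "dy": 0, "dz": 0, "wx": 1.5, "wy": 0, "wz": 0, "claw": 13.5},
])

```text
clock: 10.75
eef_pos: [0.5142, 0.0911, 0.1299]
ee_rot: [-0.939, 1.359, 0.94]
ft_force: [-2.1, 0.6, -0.0]
gripper_width: 0.0135
```

```bash
python3 look.py w11 .1293; python3 z.py w11
```

```text
t 10.75 pos [0.5142 0.0911 0.1299] yaw 69.31 tilt [-0.001  0.    -1.   ] q [-0.13  0.73 -0.22  1.97  0.32  0.47  0.63] w 13.5
d tool mm [ 0.6 -0.3  0.2] wx 13.6 F [-2.11  0.56 -0.01] T [0.092 0.403 0.057]
nut top row 195 col extents 264 377
```

View pics/w11z.png

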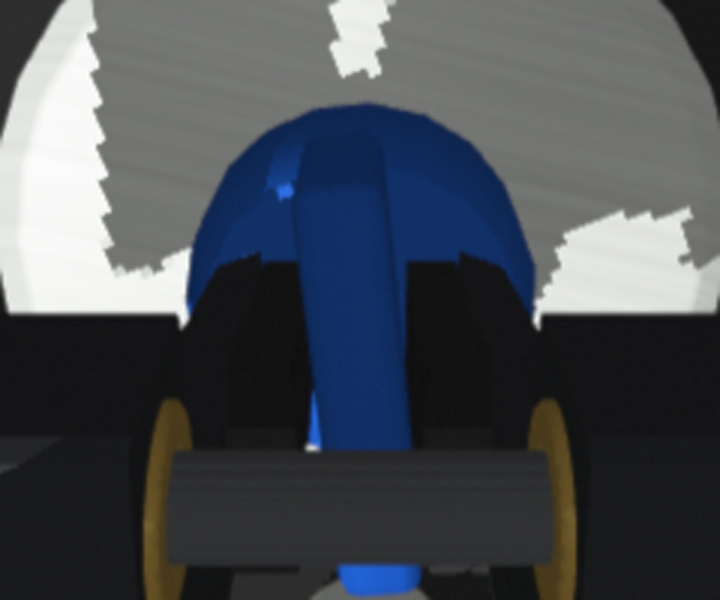

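drive_tool([
  {"dx": 0.15, "dy": 0, "dz": 0, "wx": 1.5, "wy": 0, "wz": 0, "claw": 13.5},
  {"dx": 0.15, "dy": 0, "dz": 0, "wx": 1.5, "wy": 0, "wz": 0, "claw": 13.5},
  {"dx": 0.15, "dy": 0, "dz": 0, "wx": 1.5, "wy": 0, "wz": 0, "claw": 13.5},
  {"dx": 0.15, "dy": 0, "dz": 0, "wx": 1.5, "wy": 0, "wz": 0, "claw": 13.5},
  {"dx": 0.15, "dy": 0, "dz": 0, "wx": 1.5, "wy": 0, "wz": 0, "claw": 13.5},
  {"dx": 0.15, "dy": 0, "dz": 0, "wx": 1.5, "wy": 0, "wz": 0, "claw": 13.5},
  {"dx": 0.15, "dy": 0, "dz": 0, "wx": 1.5, "wy": 0, "wz": 0, "claw": 13.5},
  {"dx": 0.15, "dy": 0, "dz": 0, "wx": 1.5, "wy": 0, "wz": 0, "claw": 13.5},
  {"dx": 0.15, "dy": 0, "dz": 0, "wx": 1.5, "wy": 0, "wz": 0, "claw": 13.5},
  {"dx": 0.15, "dy": 0, "dz": 0, "wx": 1.5, "wy": 0, "wz": 0, "claw": 13.5},
])

```text
clock: 11.63
eef_pos: [0.5144, 0.0912, 0.1285]
ee_rot: [-0.739, 1.442, 0.74]
ft_force: [-3.5, 1.7, -1.9]
gripper_width: 0.0139
```

```bash
python3 look.py w12 .1293; python3 z.py w12
```

```text
t 11.63 pos [0.5144 0.0912 0.1285] yaw 54.31 tilt [-0.  0. -1.] q [-0.17  0.73 -0.15  1.97  0.23  0.46  0.46] w 13.9
d tool mm [-0.8 -0.1  0. ] wx -1.4 F [-3.49  1.68 -1.87] T [0.517 0.725 0.151]
nut top row 194 col extents 263 377
```

View pics/w12z.png

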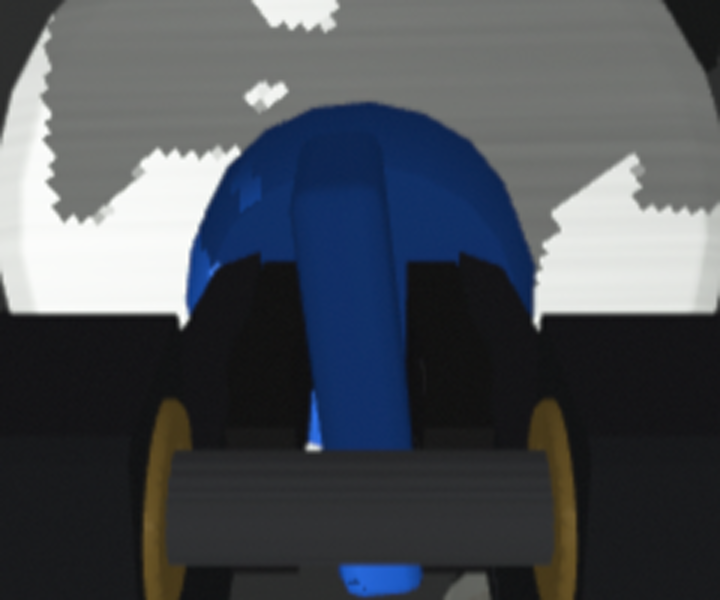

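drive_tool([
  {"dx": 0.3, "dy": 0, "dz": 0, "wx": 1.5, "wy": 0, "wz": 0, "claw": 13.5},
  {"dx": 0.3, "dy": 0, "dz": 0, "wx": 1.5, "wy": 0, "wz": 0, "claw": 13.5},
  {"dx": 0.2, "dy": 0, "dz": 0, "wx": 1.5, "wy": 0, "wz": 0, "claw": 13.5},
  {"dx": 0.15, "dy": 0, "dz": 0, "wx": 1.5, "wy": 0, "wz": 0, "claw": 13.5},
  {"dx": 0.15, "dy": 0, "dz": 0, "wx": 1.5, "wy": 0, "wz": 0, "claw": 13.5},
  {"dx": 0.15, "dy": 0, "dz": 0, "wx": 1.5, "wy": 0, "wz": 0, "claw": 13.5},
  {"dx": 0.15, "dy": 0, "dz": 0, "wx": 1.5, "wy": 0, "wz": 0, "claw": 13.5},
  {"dx": 0.15, "dy": 0, "dz": 0, "wx": 1.5, "wy": 0, "wz": 0, "claw": 13.5},
  {"dx": 0.15, "dy": 0, "dz": 0, "wx": 1.5, "wy": 0, "wz": 0, "claw": 13.5},
  {"dx": 0.15, "dy": 0, "dz": 0, "wx": 1.5, "wy": 0, "wz": 0, "claw": 13.5},
])

```text
clock: 12.52
eef_pos: [0.5149, 0.0912, 0.1269]
ee_rot: [-0.537, 1.503, 0.537]
ft_force: [-2.6, 3.4, 1.4]
gripper_width: 0.0136
```

```bash
python3 look.py w13 .1293; python3 z.py w13
```

```text
t 12.52 pos [0.5149 0.0912 0.1269] yaw 39.3 tilt [ 0.001  0.    -1.   ] q [-0.21  0.73 -0.08  1.98  0.13  0.44  0.3 ] w 13.6
d tool mm [-2.4  0.2 -0.3] wx -16.4 F [-2.63  3.37  1.42] T [0.676 0.732 0.147]
nut top row 194 col extents 264 376
```

View pics/w13z.png

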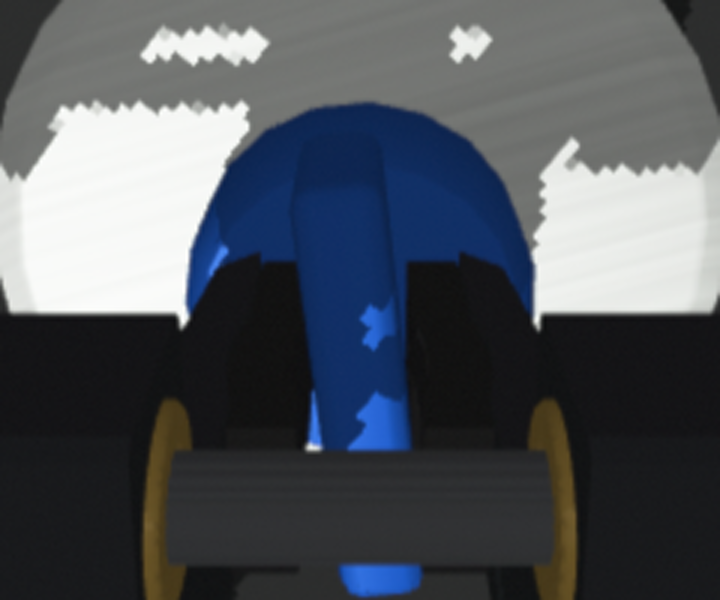

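drive_tool([
  {"dx": 0.1, "dy": 0, "dz": 0, "wx": 1, "wy": 0, "wz": 0, "claw": 13.5},
  {"dx": 0.1, "dy": 0, "dz": 0, "wx": 1, "wy": 0, "wz": 0, "claw": 13.5},
  {"dx": 0.1, "dy": 0, "dz": 0, "wx": 1, "wy": 0, "wz": 0, "claw": 13.5},
  {"dx": 0.1, "dy": 0, "dz": 0, "wx": 1, "wy": 0, "wz": 0, "claw": 13.5},
  {"dx": 0.1, "dy": 0, "dz": 0, "wx": 1, "wy": 0, "wz": 0, "claw": 13.5},
  {"dx": 0.1, "dy": 0, "dz": 0, "wx": 1, "wy": 0, "wz": 0, "claw": 13.5},
  {"dx": 0.1, "dy": 0, "dz": 0, "wx": 1, "wy": 0, "wz": 0, "claw": 13.5},
  {"dx": 0.1, "dy": 0, "dz": 0, "wx": 1, "wy": 0, "wz": 0, "claw": 13.5},
  {"dx": 0, "dy": 0, "dz": 0, "wx": 0, "wy": 0, "wz": 0, "claw": 13.5},
  {"dx": 0, "dy": 0, "dz": 0, "wx": 0, "wy": 0, "wz": 0, "claw": 13.5},
])

```text
clock: 13.4
eef_pos: [0.515, 0.0912, 0.1261]
ee_rot: [-0.43, 1.527, 0.43]
ft_force: [-3.0, 3.8, 4.1]
gripper_width: 0.0135
```

```bash
python3 look.py w14 .1293; python3 z.py w14
```

```text
t 13.4 pos [0.515  0.0912 0.1261] yaw 31.44 tilt [ 0.001  0.    -1.   ] q [-0.23  0.73 -0.05  1.98  0.07  0.43  0.21] w 13.5
d tool mm [-3.2  0.3 -0.4] wx -24.3 F [-2.96  3.82  4.14] T [0.835 0.458 0.094]
nut top row 194 col extents 264 377
```

View pics/w14z.png

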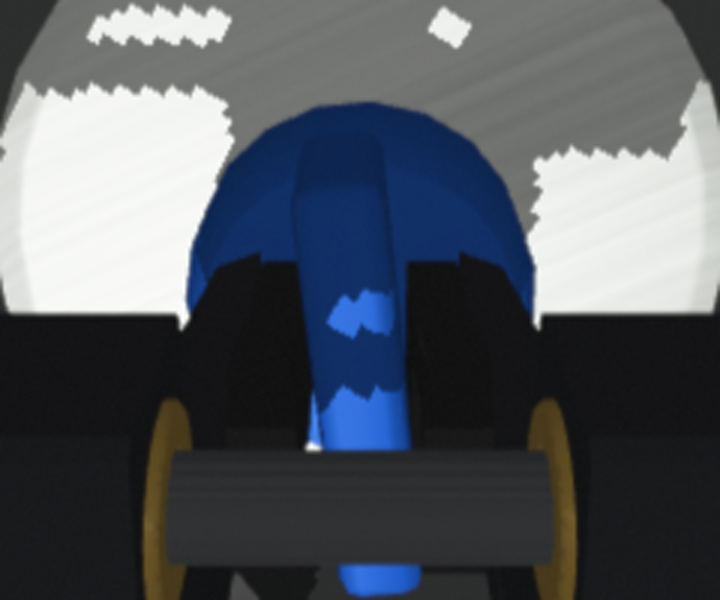

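drive_tool([
  {"dx": -0.2, "dy": 0, "dz": 0, "wx": 0.8, "wy": 0, "wz": 0, "claw": 13.5},
  {"dx": -0.2, "dy": 0, "dz": 0, "wx": 0.8, "wy": 0, "wz": 0, "claw": 13.5},
  {"dx": 0, "dy": 0, "dz": 0, "wx": 0.8, "wy": 0, "wz": 0, "claw": 13.5},
  {"dx": 0, "dy": 0, "dz": 0, "wx": 0.8, "wy": 0, "wz": 0, "claw": 13.5},
  {"dx": 0, "dy": 0, "dz": 0, "wx": 0.8, "wy": 0, "wz": 0, "claw": 13.5},
  {"dx": 0, "dy": 0, "dz": 0, "wx": 0, "wy": 0, "wz": 0, "claw": 13.5},
  {"dx": 0, "dy": 0, "dz": 0, "wx": 0, "wy": 0, "wz": 0, "claw": 13.5},
  {"dx": 0, "dy": 0, "dz": 0, "wx": 0, "wy": 0, "wz": 0, "claw": 13.5},
  {"dx": 0, "dy": 0, "dz": 0, "wx": 0, "wy": 0, "wz": 0, "claw": 13.5},
  {"dx": 0, "dy": 0, "dz": 0, "wx": 0, "wy": 0, "wz": 0, "claw": 13.5},
])

```text
clock: 14.28
eef_pos: [0.5148, 0.0911, 0.1264]
ee_rot: [-0.375, 1.538, 0.376]
ft_force: [-1.8, 4.3, 2.5]
gripper_width: 0.0135
```

```bash
python3 look.py w15 .1293; python3 z.py w15
```

```text
t 14.28 pos [0.5148 0.0911 0.1264] yaw 27.43 tilt [ 0.  0. -1.] q [-0.25  0.73 -0.03  1.98  0.05  0.43  0.17] w 13.5
d tool mm [-2.9  0.2 -0.2] wx -28.3 F [-1.8   4.29  2.5 ] T [0.94  0.406 0.106]
nut top row 194 col extents 264 377
```

drive_tool([
  {"dx": 0, "dy": 0, "dz": 0, "wx": 0.6, "wy": 0, "wz": 0, "claw": 13.5},
  {"dx": 0, "dy": 0, "dz": 0, "wx": 0.6, "wy": 0, "wz": 0, "claw": 13.5},
  {"dx": 0, "dy": 0, "dz": 0, "wx": 0.6, "wy": 0, "wz": 0, "claw": 13.5},
  {"dx": 0, "dy": 0, "dz": 0, "wx": 0.6, "wy": 0, "wz": 0, "claw": 13.5},
  {"dx": 0, "dy": 0, "dz": 0, "wx": 0.6, "wy": 0, "wz": 0, "claw": 13.5},
  {"dx": 0, "dy": 0, "dz": 0, "wx": 0, "wy": 0, "wz": 0, "claw": 13.5},
  {"dx": 0, "dy": 0, "dz": 0, "wx": 0, "wy": 0, "wz": 0, "claw": 13.5},
  {"dx": 0, "dy": 0, "dz": 0, "wx": 0, "wy": 0, "wz": 0, "claw": 13.5},
  {"dx": 0, "dy": 0, "dz": 0, "wx": 0, "wy": 0, "wz": 0, "claw": 13.5},
  {"dx": 0, "dy": 0, "dz": 0, "wx": 0, "wy": 0, "wz": 0, "claw": 13.5},
])

```text
clock: 15.17
eef_pos: [0.5147, 0.0911, 0.1264]
ee_rot: [-0.334, 1.545, 0.335]
ft_force: [-1.9, 4.3, 3.0]
gripper_width: 0.0135
```

```bash
python3 look.py w16 .1293; python3 z.py w16
```

```text
t 15.17 pos [0.5147 0.0911 0.1264] yaw 24.44 tilt [ 0.  0. -1.] q [-0.25  0.73 -0.02  1.98  0.03  0.43  0.14] w 13.5
d tool mm [-2.9  0.2 -0.2] wx -31.3 F [-1.94  4.32  3.03] T [0.867 0.488 0.067]
nut top row 194 col extents 264 377
```

View pics/w16z.png

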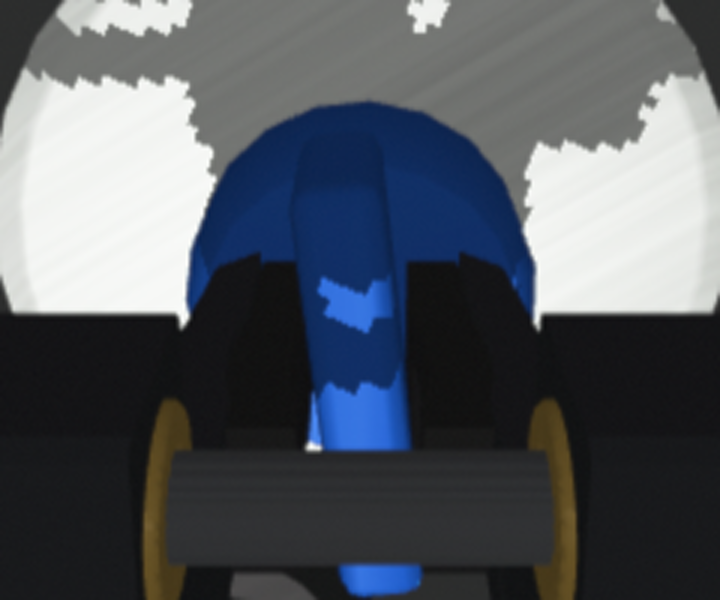

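drive_tool([
  {"dx": 0, "dy": 0, "dz": 0, "wx": 0, "wy": 0, "wz": 0, "claw": 16},
  {"dx": 0, "dy": 0, "dz": 0, "wx": 0, "wy": 0, "wz": 0, "claw": 20},
  {"dx": 0, "dy": 0, "dz": 0, "wx": 0, "wy": 0, "wz": 0, "claw": 26},
  {"dx": 0, "dy": 0, "dz": 0, "wx": 0, "wy": 0, "wz": 0, "claw": 30},
  {"dx": 0, "dy": 0, "dz": 0, "wx": 0, "wy": 0, "wz": 0, "claw": 30},
  {"dx": 0, "dy": 0, "dz": 0, "wx": 0, "wy": 0, "wz": 0, "claw": 30},
  {"dx": 0, "dy": 0, "dz": 0, "wx": 0, "wy": 0, "wz": 0, "claw": 30},
  {"dx": 0, "dy": 0, "dz": 0, "wx": 0, "wy": 0, "wz": 0, "claw": 30},
  {"dx": 0, "dy": 0, "dz": 0, "wx": 0, "wy": 0, "wz": 0, "claw": 30},
  {"dx": 0, "dy": 0, "dz": 0, "wx": 0, "wy": 0, "wz": 0, "claw": 30},
])

```text
clock: 16.05
eef_pos: [0.5147, 0.091, 0.1264]
ee_rot: [-0.335, 1.545, 0.335]
ft_force: [0.0, 0.7, 0.4]
gripper_width: 0.0301
```

```bash
python3 look.py w17 .1293; python3 z.py w17
```

```text
t 16.05 pos [0.5147 0.091  0.1264] yaw 24.45 tilt [ 0.  0. -1.] q [-0.25  0.73 -0.02  1.98  0.03  0.43  0.14] w 30.1
d tool mm [-2.9  0.2 -0.1] wx -31.3 F [0.02 0.68 0.38] T [-0.035  0.083 -0.064]
nut top row 194 col extents 265 376
```

View pics/w17z.png

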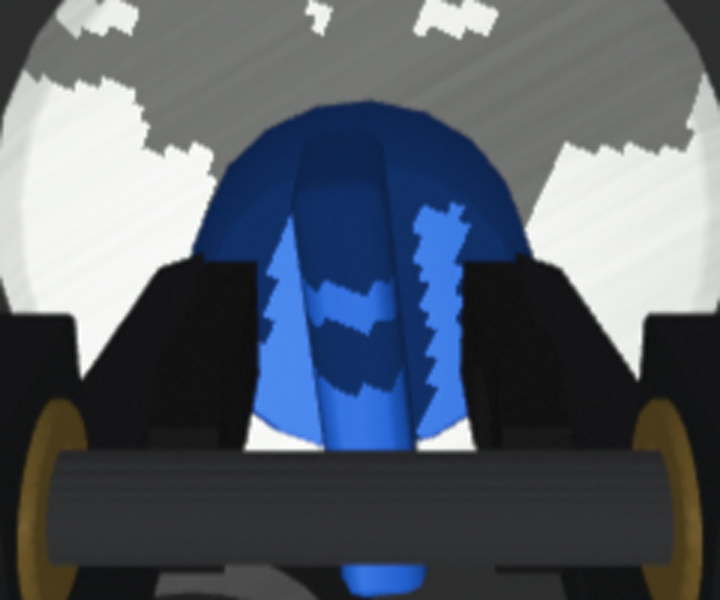

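```bash
cat > cup.py <<'E'
from st import *
from scipy.optimize import least_squares
def cup(f):
    im=cv2.imread(f'pics/{f}.png').astype(float)
    d=cv2.GaussianBlur(im[:,:,0]-im[:,:,2],(3,3),0)  # blue minus red
    pts=[]
    for a in np.radians(np.arange(205,336,3)):   # upper arc from approx centre
        rr=np.arange(30,75,.25); x=320.5+rr*np.cos(a); y=248+rr*np.sin(a)
        v=cv2.remap(d.astype(np.float32),x.astype(np.float32)[None],y.astype(np.float32)[None],cv2.INTER_LINEAR)[0]
        k=np.flatnonzero(v>35)
        if len(k) and k[-1]<len(rr)-1:
            i=k[-1]; pts.append((x[i],y[i]))
    pts=np.array(pts)
    keep=pts[:,1]<240
    pts=pts[keep]
    f=lambda p:np.hypot(pts[:,0]-p[0],pts[:,1]-p[1])-p[2]
    s=least_squares(f,(320,248,57),loss='soft_l1',f_scale=.3)
    return s.x.round(2),len(pts),np.abs(s.fun).mean().round(2)
for f in 'w2 w5 w6 w8 w9 w10 w11 w12 w13 w14 w15 w16 w17'.split(): print(f,cup(f))
E
python3 cup.py
```

```text
w2 (array([320.76, 247.68,  55.14]), 44, np.float64(0.19))
w5 (array([319.37, 246.25,  55.2 ]), 44, np.float64(0.24))
w6 (array([319.34, 246.36,  55.28]), 44, np.float64(0.21))
w8 (array([320.66, 241.37,  52.09]), 44, np.float64(0.2))
w9 (array([320.42, 248.94,  55.07]), 44, np.float64(0.21))
w10 (array([319.78, 249.73,  55.08]), 44, np.float64(0.21))
w11 (array([319.8 , 249.56,  55.09]), 44, np.float64(0.2))
w12 (array([319.85, 248.87,  54.83]), 44, np.float64(0.19))
w13 (array([319.75, 248.99,  54.86]), 44, np.float64(0.22))
w14 (array([319.85, 249.13,  55.2 ]), 44, np.float64(0.24))
w15 (array([319.88, 249.03,  55.15]), 44, np.float64(0.22))
w16 (array([319.91, 249.  ,  55.17]), 44, np.float64(0.22))
w17 (array([320.27, 248.81,  55.12]), 44, np.float64(0.22))
```

Fitting the cup's size in the pictures puts its underside at about 96 mm, unchanged over the last 8–15° of turning and after letting go. That means the nut is on the flat. I'll retreat straight up.

drive_tool([
  {"dx": -4, "dy": 0, "dz": 0, "wx": 0, "wy": 0, "wz": 0, "claw": 34},
  {"dx": -8, "dy": 0, "dz": 0, "wx": 0, "wy": 0, "wz": 0, "claw": 36},
  {"dx": -12, "dy": 0, "dz": 0, "wx": 0, "wy": 0, "wz": 0, "claw": 36},
  {"dx": -14, "dy": 0, "dz": 0, "wx": 0, "wy": 0, "wz": 0, "claw": 36},
  {"dx": -14, "dy": 0, "dz": 0, "wx": 0, "wy": 0, "wz": 0, "claw": 36},
  {"dx": -14, "dy": 0, "dz": 0, "wx": 0, "wy": 0, "wz": 0, "claw": 36},
  {"dx": -14, "dy": 0, "dz": 0, "wx": 0, "wy": 0, "wz": 0, "claw": 36},
  {"dx": -14, "dy": 0, "dz": 0, "wx": 0, "wy": 0, "wz": 0, "claw": 36},
  {"dx": -10, "dy": 0, "dz": 0, "wx": 0, "wy": 0, "wz": 0, "claw": 36},
  {"dx": -6, "dy": 0, "dz": 0, "wx": 0, "wy": 0, "wz": 0, "claw": 36},
])

```text
clock: 16.93
eef_pos: [0.5152, 0.0911, 0.2383]
ee_rot: [-0.334, 1.542, 0.335]
ft_force: [-0.2, 1.0, -0.2]
gripper_width: 0.0361
```

```bash
python3 - <<'E'
from st import *
s=st()
im=optics.snapshot("wrist")[:,:,::-1]; cv2.imwrite("pics/w18.png",im)
t=optics.snapshot("top")[:,:,::-1]; cv2.imwrite("pics/t18.png",t)
c=cam('wrist',s)
def nutdia(f):
    im=cv2.imread(f); m=cv2.inRange(cv2.cvtColor(im,cv2.COLOR_BGR2HSV),(100,120,25),(130,255,255)); m[:120]=0
    n,l,st_,ce=cv2.connectedComponentsWithStats(m); i=1+np.argmax(st_[1:,4]); return st_[i],ce[i]
print(nutdia('pics/w1.png'),nutdia('pics/w18.png'))
E
```

```text
t 16.93 pos [0.5152 0.0911 0.2383] yaw 24.44 tilt [ 0.003  0.001 -1.   ] q [-0.25  0.55 -0.02  1.88  0.02  0.71  0.15] w 36.1
d tool mm [-1.7 -0.  -1.3] wx -30.1 F [-0.21  0.98 -0.16] T [-0.063  0.013 -0.036]
(array([ 284,  163,   74,   95, 4690], dtype=int32), array([320.74115139, 203.32366738])) (array([ 284,  159,   70,   90, 4227], dtype=int32), array([318.97515969, 197.62597587]))
```

View pics/w18.png

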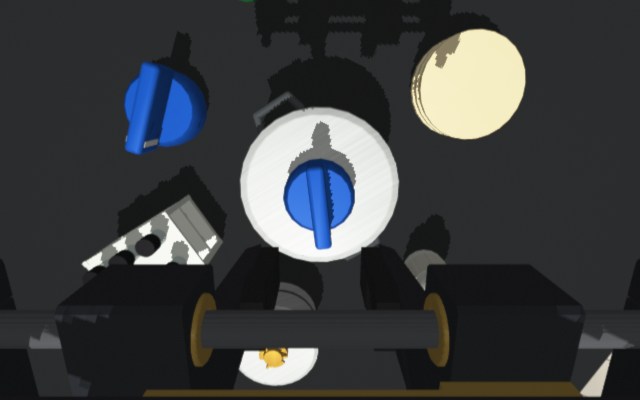

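View pics/t18.png

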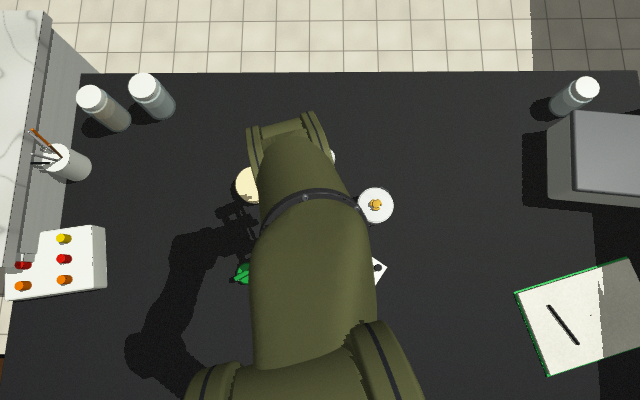

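The wrist view shows the nut upright and centred at (320,197) in the lid circle, standing free. The dishes at (470,84) and the rack at (150,235) look where they were, and the gripper is clear. In the top view the arm hides the nut.

```bash
python3 -c "
from rig import r
print(r.finish_job())"
```

```text
the job is handed in; nothing more can be done
None
```

The nut is run on and let go, and the job was handed in at about 17 s of the 45 s; no verdict was reported.

- **Backward turn:** I held the grip bar loosely, so the nut could fall by its own weight. It dropped into the thread start about 49° anticlockwise of where it was set.
- **Forward turn:** I went down with it and turned it about 76° clockwise, then let go and lifted clear. Measured wrist forces stayed within about 6 N.
- **Height check:** Fitting the cup's size in the wrist pictures puts the underside at about 96 mm. It was about 100 mm after the drop and 111 mm at the start. It stayed the same over the last 8–15° of turning and after release. From the lifted position the nut's width went from 74 to 70 pixels, which fits a total drop of about 15 mm.
- **Position check:** It looked upright and centred, and the arm was clear of everything. The dishes and rack did not look moved; the bottle was partly hidden by the gripper and arm in the last pictures.
- **Not settled:** I did not turn on to feel the end shoulder, so "on the flat" rests on the steady height. The wrist torque readings (about 0.07–0.15 N m) were too noisy to confirm it. The side camera was also too coarse, at about 4 mm per pixel, to check the last 4 mm.

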